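Lock the tube block of a lab block warmer with a flat driver

ROBOT

A 7-joint arm with a two-finger parallel gripper is mounted at the origin on the work surface. World frame = base frame: x ahead of the robot, y to its left, z up, the work surface at z = 0. Lengths are in m, angles in rad, forces in N, time in s.
With the tool pointing down it reaches from about 0.35 to 0.775 m from the base axis. Payload 3.1 kg.
Tool frame: the origin (TCP) lies midway between the tips of the shut fingers; the grasp point (between the pads) lies 19 mm behind it; z points along the fingers, y is the direction in which the jaws open and shut (so a half turn about z gives the same grasp; the last joint's range is limited). The gripper opens to 85 mm and grips with 20 to 120 N. Pads are 22 mm wide; open, the fingers measure 114 mm over their backs; the gripper's body (76 mm by 85 mm) begins 54 mm behind the grasp point. The pads swing forward as they close: fully open they stand 13 mm farther back than shut.
Start: joints at [-1.278, 0.311, 0.014, 1.512, -0.004, 1.319, -0.027], TCP at [0.181, 0.519, 0.231] pointing down, gripper open.
Joint ranges: [-2.7, 2.7], [-0.3, 1.91], [-1.27, 1.3], [0.12, 2.57], [-1.44, 4.58], [0.2, 2.03], [-3.05, 3.05]. Speed limits (rad/s): [2.79, 2.79, 3.14, 3.14, 3.14, 3.14, 3.14].

INTERFACE

Orientations are given as a unit quaternion [w, x, y, z].
In Python, from plant import arm gives the robot as it stands.
- The arm moves only by the tool arm_command, never from a script. Its argument "series" is a list of rows, each an object of numbers: "dx", "dy", "dz": the shift along the world's x, y, z in mm; "ax", "ay", "az": the turn, a rotation vector about the world's x, y, z in rad. In form: [{"dx": .., "dy": .., "dz": .., "ax": .., "ay": .., "az": ..}, ...]. A call has 1 to 8 rows; each row shifts and turns the commanded pose from where the row before left it; what a row does not reach is not made up. A row lasts 1/12 s, in which the tool goes at most 41.7 mm and 7.16 degrees, less where a joint would pass 70% of its speed; a pose out of reach is approached as far as the arm can. A call with a gripper value outside its range is refused whole. "hand" is the gripper command: -1 is shut, 1 is fully open, values between are in proportion, set as the call begins (left out, the last holds). The fingers move at their own pace and stop on an object; "force" is the grip in N (left out, the last holds). Time passes only in rows, so rows that do not move let the fingers close. It gives the time, the measured TCP pose, the force and the opening at its end, in the units of the state.
- arm.state(): the state, without advancing time (a new reading comes with each control period).
- arm.read_camera(name): name is "scene" or "top" or "wrist"; returns a dict with "pixels" (400x640x3 uint8, red, green, blue), "depth" (400x640 float32, m along the optical axis (not along the pixel's ray), 0 where there is no reading), "fx", "fy", "cx", "cy" (pixels), "rvec" (rotation vector, rad) and "tvec" (3), from world to camera coordinates, as OpenCV has them. Camera axes: x right, y down, z forward; pixel columns grow to the right and rows downward; lengths in m; the calibration is good to about 2 mm. A picture is of the moment at which its call begins.
- arm.close_job(): hands the job in, once; it reports no verdict.
The state is a dict: "time_s": time; "joint_positions": joint angles; "joint_velocities": joint speeds; "tau": joint torques, N m; "tool_pos": TCP position; "tool_rot": TCP orientation; "wrist_force": force on the tool from outside, world axes, zero at the start; "wrist_torque": the same for the moment, N m; "width": finger opening in m.
Only numpy, scipy, OpenCV 4.12 (cv2) and the standard library are available. Lean on these libraries where they do the work, as an engineer would, in place of code of your own. Each camera call takes 0.05 s, during which the arm holds its last target. There are 200 camera calls.

TASK

The aluminium tube block of the tube warmer is standing proud: press it down until it is flush with the housing. Then take the flat driver from its stand, find the slot of the lock screw with its blade, push the screw down against its spring and, keeping the blade in the slot, turn it clockwise as far as it goes, so that it springs back up locked. Stand the driver back in its stand, let go, and leave the reagent tub, the tube rack and the meter where they are.

Things in the scene. Friction and masses are not known exactly. Their poses are not given: they have to be found in the camera images.
- warmer: Tube warmer: white housing fixed to the bench, 160 (x) x 200 (y) x 70 mm tall. Origin at the centre of its underside, z up. Its flat top is at z = 70 mm; the tube block is centred at (0, -28) mm and the lock screw's nominal axis at (0, 62) mm in this frame.
- block_top (a point): Centre of the top face of the tube block: an aluminium block 62 x 72 mm (x, y of the warmer) with eight dark tube holes in two rows and a plain strip between the rows, in a recess of the housing. It stands 6 to 10 mm proud at the start; flush, its top is at the housing's top, 70 mm above the bench. About 8 N pushes it down; it stays where it is left and cannot go lower than flush.
- tube_block (a joint): How far the tube block has been pressed down, m: 0 = 10 mm proud, 0.010 = flush (its stop).
- screw_seat (a point): Point on the housing's top, 70 mm above the bench, at the nominal axis of the lock screw; axes as the warmer's. The screw is captive with play: its real axis lies up to 3 mm off this point along the warmer's y, either way, different each time, and no reading tells where. About 12 N shifts it sideways. The steel head is a disc 26 mm across, its top 12.5 mm above this point when up.
- lock_screw (a joint): Turn of the lock screw, rad, clockwise seen from above. One straight slot crosses the middle of its head, 4 mm wide, 5.5 mm deep, open at both ends; at 0 it runs along the warmer's x. Starts unlocked at 0.02 to 0.28; end stop 1.95. A key stops it at about 0.4 unless pushed 3 mm down; from about 1.75 on it springs up when released: locked. Turning takes 0.06 N m.
- lock_plunger (a joint): How far the lock screw is pushed down, m: 0 = up (slot floor 7 mm above the housing's top), 0.004 = bottom stop (3 mm). Spring: 3 N at the top, 9 N at the bottom. Released half-way round it stays down about 3 mm, held by the key, and keeps its angle.
- driver: Flat driver, 116 mm long, 0.09 kg, standing upright in its stand, blade down. Origin at the middle of the blade's tip, z up towards the handle, x along the blade's width. Blade 14 mm wide (x), 2.4 mm thick (1.6 mm over the last 2 mm), 8 mm long; round steel shaft 8 mm thick from 8 to 55 mm; black square handle 24 x 24 mm (flats facing x and y) from 55 to 115 mm, with a 1.5 mm higher grey cap.
- driver_stand: Grey stand fixed to the bench, 75 x 75 x 70 mm tall, with one upright hole 21 mm across through its middle. The driver's shaft hangs in the hole and the underside of its handle rests on the stand's top, so the driver's origin is then 15 mm above the bench. Origin at the centre of its underside.
- reagent_tub: Open pale tub 100 x 130 x 50 mm with small dropper bottles reaching 69 mm up. Bystander. Origin at the centre of its underside.
- tube_rack: Blue rack 60 x 140 x 57 mm with glass tubes reaching 94 mm up. Bystander. Origin at the centre of its underside.
- meter: Flat black hand meter 55 x 100 x 16 mm lying on the bench. Bystander. Origin at the centre of its underside.

How it is judged:
On the way, in this order (a step that is already met when the one before it is completed fails the run):
1. the tube block is pressed flush (within 1.5 mm) while the screw is still unlocked (value of joint tube_block above 0.0085 m and value of joint lock_screw below 0.6 rad), for 0.2 s.
2. the driver's blade is in the slot and the screw, still unlocked, is pushed down more than 2 mm (z of driver in the frame of screw_seat below 0.0066 m and horizontal distance between driver and screw_seat below 0.009 m and value of joint lock_plunger above 0.002 m and value of joint lock_screw below 0.6 rad), for 0.05 s.
3. the screw has been turned past 1.65 rad with the blade still in the slot (z of driver in the frame of screw_seat below 0.0078 m and horizontal distance between driver and screw_seat below 0.009 m and value of joint lock_screw above 1.65 rad), for 0.1 s.
At the end, for the whole second after the job is handed in: The tube block is flush within 1.5 mm; the lock screw is turned past 1.6 rad and has sprung back up to within 1.5 mm of its top position; the driver stands at rest in its stand: within 8 mm of the hole's axis, tilted less than 0.12 rad, its tip lower than 19 mm above the bench (value of joint tube_block above 0.0085 m and value of joint lock_screw above 1.6 rad and value of joint lock_plunger below 0.0015 m and horizontal distance between driver and driver_stand below 0.008 m and angle between driver's own z axis and vertical below 0.12 rad and height (world z) of driver below 0.019 m and linear speed of driver below 0.02 m/s); the robot touches nothing.
It fails at once if the reagent tub is shifted by more than 15 mm (distance of reagent_tub from where it was at the start of the episode above 0.015 m).
It fails at once if the tube rack is shifted by more than 15 mm (distance of tube_rack from where it was at the start of the episode above 0.015 m).
It fails at once if the meter is shifted by more than 15 mm (distance of meter from where it was at the start of the episode above 0.015 m).
It also fails if it takes over 61 s, if anything falls off the work surface, if the arm or the gripper's body presses on something with over 40 N, if the wrist force passes 120 N, or if a joint passes its speed limit or range.

## Working session

There is one attempt and no reset: what is moved stays moved. The work goes in short steps, Python scripts to look and compute and a tool call to move; the robot and the scene stay as the last step left them, time stands still between calls to the robot, and variables do not carry over. Pictures are saved under pics/ and viewed, about 8 in all and at most 12, crops included, and the job is handed in when it is done.

Besides the shell and the picture viewer there is one more tool, called by a JSON object that holds its "fn" and its "kwargs". arm_command: Moves the arm, as the interface text tells. Its arguments: {"type":"object","properties":{"series":{"type":"array"},"hand":{"type":"number"},"force":{"type":"number"}},"required":["series"]}

```bash
mkdir -p pics
cat > h.py <<'E'
import numpy as np, cv2
from plant import arm
def cam(n):
    c=arm.read_camera(n); R=cv2.Rodrigues(np.array(c['rvec'],float))[0]; t=np.array(c['tvec'],float).ravel()
    d=c['depth']; v,u=np.mgrid[:d.shape[0],:d.shape[1]]
    P=np.stack([(u-c['cx'])/c['fx']*d,(v-c['cy'])/c['fy']*d,d],-1)
    W=(P-t)@R; W[d==0]=np.nan
    return c,W
def save(c,n,box=None,s=1):
    im=c['pixels'][...,::-1]
    if box: im=im[box[1]:box[3],box[0]:box[2]]
    cv2.imwrite('pics/'+n,cv2.resize(im,None,fx=s,fy=s,interpolation=cv2.INTER_CUBIC))
E
python3 - <<'E'
from h import *
print(arm.state())
c,W=cam('top'); save(c,'top.png'); np.savez('top.npz',W=W,p=c['pixels'])
c,W=cam('scene'); save(c,'scene.png')
E
```

```text
{'time_s': 0.0, 'joint_positions': array([-1.27771384,  0.31173402,  0.01398088,  1.51307236, -0.00439358,
        1.3191926 , -0.02717714]), 'joint_velocities': array([ 0.00076243,  0.0008445 , -0.00024197, -0.00205684, -0.0003442 ,
       -0.00041967, -0.00108731]), 'tau': array([-2.17962183e-04, -3.79918420e+01,  1.45702288e-01, -2.30589491e+01,
        1.21804970e-02,  1.34799618e-02, -1.55158523e-05]), 'tool_pos': array([0.18045426, 0.51877591, 0.23021029]), 'tool_rot': array([-1.48442490e-04,  1.66555404e-01,  9.86031382e-01, -1.17852409e-03]), 'wrist_force': array([-0.47784396, -0.72538567, -0.4323979 ]), 'wrist_torque': array([-0.03269801,  0.00762429, -0.01058786]), 'width': 0.08529678780338976}
```

View pics/top.png

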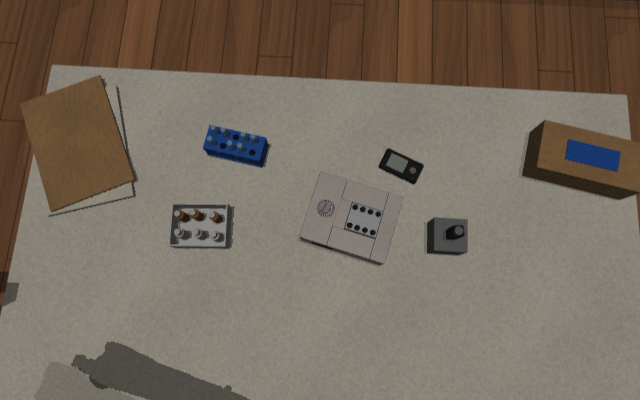

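View pics/scene.png

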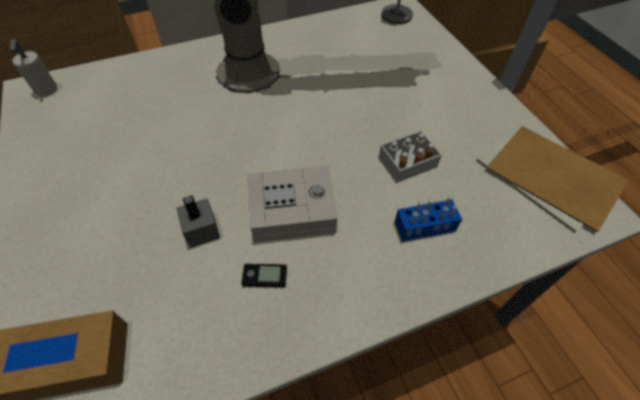

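The top view shows the warmer at about (352,218), with its screw at (326,208) and block at (363,218). The stand and driver are at (448,236), the meter at (401,166), the tub at (200,226) and the rack at (236,146). The scene view agrees.

Run:
```python
from h import *
z=np.load('top.npz'); W=z['W']; H=W[...,2]
def rect(u0,u1,v0,v1,lo,hi,n):
    m=np.zeros(H.shape,bool); s=np.s_[v0:v1,u0:u1]; m[s]=(H[s]>lo)&(H[s]<hi)
    p=W[m]; r=cv2.minAreaRect((p[:,:2]*1000).astype(np.float32)); print(n,r,len(p),p.mean(0).round(4),np.median(p[:,2]))
    return p
rect(290,410,165,270,.062,.10,'warmer'); rect(315,338,198,219,.078,.09,'screw')
rect(345,385,198,240,.0755,.085,'block')
rect(420,475,210,260,.06,.08,'stand');rect(420,475,210,260,.11,.15,'driver')
rect(375,430,145,190,.01,.03,'meter');rect(165,235,195,255,.03,.08,'tub');rect(195,275,115,170,.03,.1,'rack')
for u,v in [(326,208),(363,218),(447,248),(452,231)]: print(W[v,u])
```

```text
warmer ((576.565185546875, -52.69828796386719), (200.3079376220703, 160.4751434326172), 75.71952056884766) 6086 [ 0.5744 -0.0531  0.0715] 0.07073824649401811
screw ((592.1863403320312, 8.577472686767578), (23.039474487304688, 24.176170349121094), 66.16069030761719) 92 [0.5919 0.009  0.0825] 0.0826888194302215
block ((574.5716552734375, -81.36994934082031), (71.82518768310547, 73.29326629638672), 75.74597930908203) 732 [ 0.5695 -0.0798  0.0777] 0.07758917436868365
stand ((548.5770874023438, -276.55511474609375), (76.1370849609375, 75.71170043945312), 89.08378601074219) 950 [ 0.5464 -0.2734  0.0699] 0.07005409436515014
driver ((547.7681274414062, -275.42254638671875), (23.016477584838867, 22.862117767333984), 2.5671465396881104) 154 [ 0.5472 -0.2741  0.1284] 0.1298622957117419
meter ((720.8578491210938, -171.13998413085938), (99.72618103027344, 54.934329986572266), 66.72229766845703) 876 [ 0.72   -0.1709  0.016 ] 0.016098547379916624
tub ((540.05126953125, 298.0949401855469), (99.47994232177734, 131.3289337158203), 3.0562922954559326) 1186 [0.5393 0.2993 0.0499] 0.05021756860055059
rack ((740.7702026367188, 233.53501892089844), (141.10597229003906, 62.16270065307617), 79.792236328125) 1502 [0.7375 0.2298 0.0636] 0.0585239631892264
[0.58994144 0.00543715 0.08496906]
[ 0.57361892 -0.0788646   0.07705936]
[ 0.51833414 -0.26912922  0.0695862 ]
[ 0.54837515 -0.26513821  0.12346912]
```

{"fn": "arm_command", "kwargs": {"series": [{"dx": 21.6,"dy": -33.3,"dz": -3},{"dx": 21.6,"dy": -33.3,"dz": -3},{"dx": 21.6,"dy": -33.3,"dz": -3},{"dx": 21.6,"dy": -33.3,"dz": -3},{"dx": 21.6,"dy": -33.3,"dz": -3},{"dx": 21.6,"dy": -33.3,"dz": -3},{"dx": 21.6,"dy": -33.3,"dz": -3},{"dx": 21.6,"dy": -33.3,"dz": -3}], "hand": -1, "force": 60}}

```text
$.series[0]: bad value
```

{"fn": "arm_command", "kwargs": {"series": [{"dx": 21.6,"dy": -33.3,"dz": -9},{"dx": 21.6,"dy": -33.3,"dz": -9},{"dx": 21.6,"dy": -33.3,"dz": -9},{"dx": 21.6,"dy": -33.3,"dz": -9},{"dx": 21.6,"dy": -33.3,"dz": -9},{"dx": 21.6,"dy": -33.3,"dz": -9},{"dx": 21.6,"dy": -33.3,"dz": -9},{"dx": 21.6,"dy": -33.3,"dz": -9}]}}

```text
$.series[0]: bad value
```

{"fn": "arm_command", "kwargs": {"series": [{"dx": 22,"dy": -33},{"dx": 21.7,"dy": -33},{},{}]}}

```text
$.series[0]: bad value
```

{"fn": "arm_command", "kwargs": {"series": [{"dx": 21.6,"dy": -33.3,"dz": -3,"ax": 0,"ay": 0,"az": 0},{"dx": 21.6,"dy": -33.3,"dz": -3,"ax": 0,"ay": 0,"az": 0},{"dx": 21.6,"dy": -33.3,"dz": -3,"ax": 0,"ay": 0,"az": 0},{"dx": 21.6,"dy": -33.3,"dz": -3,"ax": 0,"ay": 0,"az": 0},{"dx": 21.6,"dy": -33.3,"dz": -3,"ax": 0,"ay": 0,"az": 0},{"dx": 21.6,"dy": -33.3,"dz": -3,"ax": 0,"ay": 0,"az": 0},{"dx": 21.6,"dy": -33.3,"dz": -3,"ax": 0,"ay": 0,"az": 0},{"dx": 21.6,"dy": -33.3,"dz": -3,"ax": 0,"ay": 0,"az": 0}], "hand": -1, "force": 60}}

```text
time_s: 0.77
tool_pos: [0.3538, 0.2511, 0.2069]
tool_rot: [-0.0, 0.166, 0.986, -0.0]
wrist_force: [1.5, 0.7, 0.7]
width: 0.0001
```

{"fn": "arm_command", "kwargs": {"series": [{"dx": 21.6,"dy": -33.3,"dz": -9,"ax": 0,"ay": 0,"az": 0},{"dx": 21.6,"dy": -33.3,"dz": -9,"ax": 0,"ay": 0,"az": 0},{"dx": 21.6,"dy": -33.3,"dz": -9,"ax": 0,"ay": 0,"az": 0},{"dx": 21.6,"dy": -33.3,"dz": -9,"ax": 0,"ay": 0,"az": 0},{"dx": 21.6,"dy": -33.3,"dz": -9,"ax": 0,"ay": 0,"az": 0},{"dx": 21.6,"dy": -33.3,"dz": -9,"ax": 0,"ay": 0,"az": 0},{"dx": 21.6,"dy": -33.3,"dz": -9,"ax": 0,"ay": 0,"az": 0},{"dx": 21.6,"dy": -33.3,"dz": -9,"ax": 0,"ay": 0,"az": 0}]}}

```text
time_s: 1.43
tool_pos: [0.5266, -0.0149, 0.1345]
tool_rot: [-0.0, 0.166, 0.986, 0.0]
wrist_force: [0.2, 0.6, 0.2]
width: -0.0002
```

{"fn": "arm_command", "kwargs": {"series": [{"dx": 22,"dy": -32.5,"dz": -20,"ax": 0,"ay": 0,"az": 0.04},{"dx": 21.7,"dy": -32.5,"dz": -20,"ax": 0,"ay": 0,"az": 0.045},{"dx": 0,"dy": 0,"dz": -9,"ax": 0,"ay": 0,"az": 0},{"dx": 0,"dy": 0,"dz": -4,"ax": 0,"ay": 0,"az": 0},{"dx": 0,"dy": 0,"dz": -4,"ax": 0,"ay": 0,"az": 0},{"dx": 0,"dy": 0,"dz": -4,"ax": 0,"ay": 0,"az": 0},{"dx": 0,"dy": 0,"dz": -4,"ax": 0,"ay": 0,"az": 0}]}}

```text
time_s: 2.02
tool_pos: [0.5674, -0.0731, 0.0734]
tool_rot: [-0.0, 0.123, 0.992, 0.001]
wrist_force: [-4.0, -0.0, 6.2]
width: 0.0003
```

{"fn": "arm_command", "kwargs": {"series": [{"dx": 0,"dy": 0,"dz": -2,"ax": 0,"ay": 0,"az": 0},{"dx": 0,"dy": 0,"dz": -2,"ax": 0,"ay": 0,"az": 0},{"dx": 0,"dy": 0,"dz": 0,"ax": 0,"ay": 0,"az": 0}]}}

```text
time_s: 2.27
tool_pos: [0.5674, -0.0732, 0.0702]
tool_rot: [0.0, 0.123, 0.992, 0.001]
wrist_force: [-2.9, 0.6, 6.4]
width: -0.0002
```

{"fn": "arm_command", "kwargs": {"series": [{"dx": 0,"dy": 0,"dz": -2,"ax": 0,"ay": 0,"az": 0},{"dx": 0,"dy": 0,"dz": -2,"ax": 0,"ay": 0,"az": 0},{"dx": 0,"dy": 0,"dz": 0,"ax": 0,"ay": 0,"az": 0},{"dx": 0,"dy": 0,"dz": 0,"ax": 0,"ay": 0,"az": 0}]}}

```text
time_s: 2.6
tool_pos: [0.5674, -0.0732, 0.07]
tool_rot: [0.0, 0.123, 0.992, 0.002]
wrist_force: [-10.1, 2.2, 25.5]
width: 0.0
```

{"fn": "arm_command", "kwargs": {"series": [{"dx": 0,"dy": 0,"dz": 35,"ax": 0,"ay": 0,"az": 0},{"dx": 0,"dy": 0,"dz": 40,"ax": 0,"ay": 0,"az": 0},{"dx": 0,"dy": -15,"dz": 35,"ax": 0,"ay": 0,"az": 0},{"dx": -5,"dy": -38,"dz": 10,"ax": 0,"ay": 0,"az": 0.06},{"dx": -5,"dy": -38,"dz": 5,"ax": 0,"ay": 0,"az": 0.06},{"dx": -5,"dy": -38,"dz": 5,"ax": 0,"ay": 0,"az": 0.06},{"dx": -5,"dy": -38,"dz": 0,"ax": 0,"ay": 0,"az": 0.06},{"dx": 0,"dy": -30,"dz": 0,"ax": 0,"ay": 0,"az": 0}], "hand": 1}}

```text
time_s: 3.27
tool_pos: [0.5468, -0.2744, 0.1963]
tool_rot: [0.001, 0.004, 1.0, -0.001]
wrist_force: [0.3, -0.9, -0.6]
width: 0.0854
```

{"fn": "arm_command", "kwargs": {"series": [{"dx": 0,"dy": 0,"dz": 0,"ax": 0,"ay": 0,"az": 0},{"dx": 0,"dy": 0,"dz": 0,"ax": 0,"ay": 0,"az": 0}]}}

```text
time_s: 3.43
tool_pos: [0.5471, -0.2735, 0.1951]
tool_rot: [0.001, 0.007, 1.0, -0.0]
wrist_force: [1.1, 1.1, -0.4]
width: 0.0856
```

Run:
```python
from h import *
c,W=cam('wrist'); save(c,'w1.png'); H=W[...,2]
for lo,hi,n in [(.12,.14,'driver'),(.06,.0735,'stand')]:
    m=((H>lo)&(H<hi)&(np.hypot(W[...,0]-.548,W[...,1]+.275)<.06)).astype(np.uint8)
    m=cv2.morphologyEx(m,cv2.MORPH_OPEN,np.ones((3,3)))>0
    p=W[m]; print(n,len(p),p.mean(0),cv2.minAreaRect((p[:,:2]*1000).astype(np.float32)))
c,W=cam('top'); m=(abs(W[...,0]-.5697)<.04)&(abs(W[...,1]+.0798)<.04); print('block z',np.nanpercentile(W[m][:,2],[10,50,90,97]))
s=arm.state(); print(s['tool_pos'],s['tool_rot'],s['joint_positions'].round(2))
```

```text
driver 1277 [ 0.54672768 -0.27628058  0.12978506] ((548.330810546875, -276.3906555175781), (23.789430618286133, 23.956321716308594), 1.9339340925216675)
stand 6158 [ 0.54184023 -0.27579746  0.06988533] ((549.21923828125, -276.2977600097656), (75.17024230957031, 75.76715850830078), 89.7225570678711)
block z [0.06736081 0.07018474 0.07259602 0.07356681]
[ 0.54865428 -0.26929729  0.19456044] [5.77603276e-04 3.40015716e-03 9.99993518e-01 1.03437298e-03] [ 0.11  0.48  0.48  1.41 -0.23  1.31  2.17]
```

View pics/w1.png

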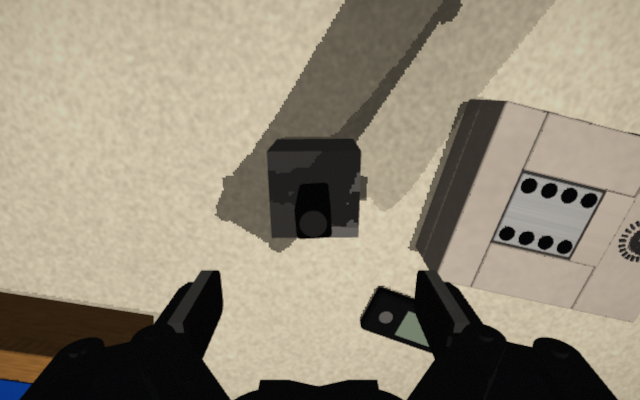

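The wrist view shows the driver cap at (313,222) in the stand, and the block looks flush (depth about 70 mm). I need to shift about 7 mm in -y before descending.

{"fn": "arm_command", "kwargs": {"series": [{"dx": 0,"dy": -7,"dz": -10,"ax": 0,"ay": 0,"az": 0.04},{"dx": 0,"dy": 0,"dz": -20,"ax": 0,"ay": 0,"az": 0},{"dx": 0,"dy": 0,"dz": -30,"ax": 0,"ay": 0,"az": 0},{"dx": 0,"dy": 0,"dz": -30,"ax": 0,"ay": 0,"az": 0},{"dx": 0,"dy": 0,"dz": -22,"ax": 0,"ay": 0,"az": 0},{"dx": 0,"dy": 0,"dz": 0,"ax": 0,"ay": 0,"az": 0},{"dx": 0,"dy": 0,"dz": 0,"ax": 0,"ay": 0,"az": 0}]}}

```text
time_s: 4.12
tool_pos: [0.5479, -0.2757, 0.0816]
tool_rot: [-0.001, -0.017, 1.0, 0.001]
wrist_force: [0.4, -0.1, 1.1]
width: 0.0854
```

{"fn": "arm_command", "kwargs": {"series": [{"dx": 0,"dy": 0,"dz": 0,"ax": 0,"ay": 0,"az": 0},{"dx": 0,"dy": 0,"dz": 0,"ax": 0,"ay": 0,"az": 0},{"dx": 0,"dy": 0,"dz": 0,"ax": 0,"ay": 0,"az": 0},{"dx": 0,"dy": 0,"dz": 0,"ax": 0,"ay": 0,"az": 0},{"dx": 0,"dy": 0,"dz": 0,"ax": 0,"ay": 0,"az": 0},{"dx": 0,"dy": 0,"dz": 0,"ax": 0,"ay": 0,"az": 0}], "hand": -1, "force": 100}}

```text
time_s: 4.62
tool_pos: [0.5485, -0.2793, 0.0836]
tool_rot: [0.001, -0.015, 1.0, -0.0]
wrist_force: [0.0, 1.0, 3.2]
width: 0.0229
```

{"fn": "arm_command", "kwargs": {"series": [{"dx": 0,"dy": 0,"dz": 10,"ax": 0,"ay": 0,"az": 0},{"dx": 0,"dy": 0,"dz": 25,"ax": 0,"ay": 0,"az": 0},{"dx": 0,"dy": 0,"dz": 30,"ax": 0,"ay": 0,"az": 0},{"dx": 0,"dy": 0,"dz": 30,"ax": 0,"ay": 0,"az": 0},{"dx": 0,"dy": 0,"dz": 25,"ax": 0,"ay": 0,"az": 0},{"dx": 0,"dy": 0,"dz": 0,"ax": 0,"ay": 0,"az": 0},{"dx": 0,"dy": 0,"dz": 0,"ax": 0,"ay": 0,"az": 0}]}}

```text
time_s: 5.2
tool_pos: [0.5484, -0.2798, 0.2047]
tool_rot: [0.002, -0.015, 1.0, -0.001]
wrist_force: [-0.8, 0.8, -1.5]
width: 0.023
```

Run:
```python
from h import *
c,W=cam('wrist'); c2,W2=cam('scene')
a=c['pixels'][150:350,200:440,::-1]; 
s=arm.state(); print(s['tool_pos'],s['tool_rot'],s['joint_positions'].round(2),s['width'],s['wrist_force'])
R=cv2.Rodrigues(np.array(c2['rvec'],float))[0]; q=R@(np.array(s['tool_pos'])-[0,0,.06])+np.array(c2['tvec']).ravel()
u,v=int(c2['fx']*q[0]/q[2]+c2['cx']),int(c2['fy']*q[1]/q[2]+c2['cy']); print(u,v)
b=c2['pixels'][max(v-50,0):v+50,max(u-60,0):u+60,::-1]
f=lambda i:cv2.resize(i,(480,400),interpolation=cv2.INTER_CUBIC)
cv2.imwrite('pics/g1.png',cv2.resize(np.hstack([f(a),f(b)]),None,fx=.83,fy=.83)); cv2.imwrite('pics/w2.png',c['pixels'][...,::-1])
np.savez('w2.npz',W=W,p=c['pixels'])
```

```text
[ 0.54690686 -0.27839565  0.20137948] [-1.01324021e-03 -1.50858363e-02  9.99885478e-01  6.50107953e-04] [ 0.13  0.49  0.47  1.38 -0.22  1.33  2.21] 0.02291736457271284 [ 0.49022569  0.26431495 -0.43697351]
186 195
```

View pics/g1.png

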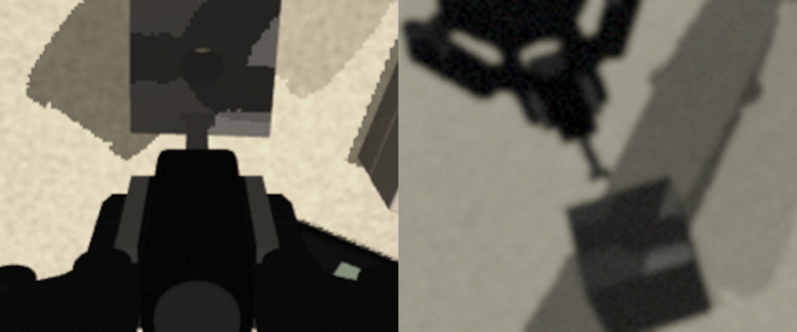

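The crops show the shaft widening to a T at its tip in both views, at left (197,118) and right (600,175). So the blade's width appears to run along world y, the jaw direction. I'll check that with depth.

Run:
```python
from h import *
z=np.load('w2.npz'); W=z['W']; H=W[...,2]
for lo in np.arange(.126,.19,.004):
    m=(H>lo)&(H<lo+.004)&(np.hypot(W[...,0]-.547,W[...,1]+.278)<.03)
    if m.sum(): p=W[m]; print(round(lo,3),m.sum(),p[:,:2].min(0).round(4),p[:,:2].max(0).round(4),p.mean(0).round(4))
m=(H>.126)&(H<.19)&(np.hypot(W[...,0]-.547,W[...,1]+.278)<.03); v,u=np.nonzero(m)
for r in range(v.min(),v.min()+14): print(r,u[v==r].min(),u[v==r].max(),np.median(H[r][m[r]]).round(4))
m=(H>.126)&(H<.14)&(np.hypot(W[...,0]-.547,W[...,1]+.278)<.03); p=W[m]; print(cv2.fitLine((p[:,:2]*1000).astype(np.float32),2,0,.01,.01).ravel())
```

```text
0.134 12 [ 0.5481 -0.2855] [ 0.5491 -0.2722] [ 0.5485 -0.2782  0.137 ]
0.138 20 [ 0.5477 -0.2861] [ 0.5488 -0.2723] [ 0.5482 -0.2792  0.1401]
0.142 70 [ 0.5451 -0.286 ] [ 0.5504 -0.2723] [ 0.5479 -0.2793  0.1438]
0.146 26 [ 0.5451 -0.2827] [ 0.5479 -0.2757] [ 0.5461 -0.2794  0.1481]
0.15 30 [ 0.545  -0.2827] [ 0.5494 -0.2751] [ 0.5462 -0.2792  0.1519]
0.154 36 [ 0.5451 -0.2826] [ 0.5488 -0.2752] [ 0.5462 -0.279   0.1562]
0.158 31 [ 0.5451 -0.2831] [ 0.5492 -0.2752] [ 0.5462 -0.279   0.1601]
0.162 36 [ 0.5447 -0.283 ] [ 0.5488 -0.2753] [ 0.5463 -0.2793  0.1641]
0.166 38 [ 0.545 -0.283] [ 0.5484 -0.2754] [ 0.5461 -0.2791  0.1679]
0.17 34 [ 0.5446 -0.2824] [ 0.5476 -0.2755] [ 0.5458 -0.2793  0.1719]
0.174 10 [ 0.5451 -0.2812] [ 0.5459 -0.2767] [ 0.5454 -0.2792  0.175 ]
218 316 321 0.1424
219 309 329 0.1377
220 308 329 0.1405
221 308 329 0.1429
222 308 329 0.1438
223 308 329 0.1467
224 308 329 0.1486
225 308 329 0.15
226 313 324 0.1557
227 313 324 0.1577
228 313 324 0.1579
229 313 325 0.1599
230 313 325 0.1613
231 313 325 0.1628
[ 2.7422762e-02 -9.9962395e-01  5.4845465e+02 -2.7916943e+02]
```

Depth shows the blade about 14 mm wide along about 91.6° in world, so it is parallel to the jaws, with its tip 67 mm below the TCP. Next I carry it to near the screw while turning by -111°.

{"fn": "arm_command", "kwargs": {"series": [{"dx": 2.3,"dy": 16.4,"dz": 0,"ax": 0,"ay": 0,"az": -0.1217},{"dx": 2.3,"dy": 16.4,"dz": 0,"ax": 0,"ay": 0,"az": -0.1217},{"dx": 2.3,"dy": 16.4,"dz": 0,"ax": 0,"ay": 0,"az": -0.1217},{"dx": 2.3,"dy": 16.4,"dz": 0,"ax": 0,"ay": 0,"az": -0.1217},{"dx": 2.3,"dy": 16.4,"dz": 0,"ax": 0,"ay": 0,"az": -0.1217},{"dx": 2.3,"dy": 16.4,"dz": 0,"ax": 0,"ay": 0,"az": -0.1217},{"dx": 2.3,"dy": 16.4,"dz": 0,"ax": 0,"ay": 0,"az": -0.1217},{"dx": 2.3,"dy": 16.4,"dz": 0,"ax": 0,"ay": 0,"az": -0.1217}]}}

```text
time_s: 5.97
tool_pos: [0.5648, -0.1464, 0.2003]
tool_rot: [-0.002, 0.457, 0.889, -0.001]
wrist_force: [0.8, -1.2, -1.2]
width: 0.023
```

{"fn": "arm_command", "kwargs": {"series": [{"dx": 2.3,"dy": 16.4,"dz": 0,"ax": 0,"ay": 0,"az": -0.1217},{"dx": 2.3,"dy": 16.4,"dz": 0,"ax": 0,"ay": 0,"az": -0.1217},{"dx": 2.3,"dy": 16.4,"dz": 0,"ax": 0,"ay": 0,"az": -0.1217},{"dx": 2.3,"dy": 16.4,"dz": 0,"ax": 0,"ay": 0,"az": -0.1217},{"dx": 2.3,"dy": 16.4,"dz": 0,"ax": 0,"ay": 0,"az": -0.1217},{"dx": 2.3,"dy": 16.4,"dz": 0,"ax": 0,"ay": 0,"az": -0.1217},{"dx": 2.3,"dy": 16.4,"dz": 0,"ax": 0,"ay": 0,"az": -0.1217},{"dx": 2.3,"dy": 16.4,"dz": 0,"ax": 0,"ay": 0,"az": -0.1217}]}}

```text
time_s: 6.63
tool_pos: [0.5832, -0.0154, 0.2004]
tool_rot: [-0.001, 0.82, 0.572, -0.002]
wrist_force: [-0.4, -0.7, -1.5]
width: 0.0229
```

{"fn": "arm_command", "kwargs": {"series": [{"dx": 0,"dy": 0,"dz": 0,"ax": 0,"ay": 0,"az": 0},{"dx": 0,"dy": 0,"dz": 0,"ax": 0,"ay": 0,"az": 0},{"dx": 0,"dy": 0,"dz": 0,"ax": 0,"ay": 0,"az": 0},{"dx": 0,"dy": 0,"dz": 0,"ax": 0,"ay": 0,"az": 0}]}}

```text
time_s: 6.97
tool_pos: [0.5838, -0.0187, 0.2021]
tool_rot: [0.0, 0.819, 0.574, -0.001]
wrist_force: [0.5, -0.1, -0.7]
width: 0.0232
```

Run:
```python
from h import *
s=arm.state(); print(s['tool_pos'],s['tool_rot'],s['joint_positions'].round(2))
c,W=cam('wrist'); np.savez('w3.npz',W=W,p=c['pixels']); H=W[...,2]
s=arm.state(); print(s['tool_pos'],s['tool_rot'])
m=(np.hypot(W[...,0]-.592,W[...,1]-.0075)<.022)&(H<.09); v,u=np.nonzero(m); b=[u.min()-30,v.min()-20,u.max()+30,v.max()+60]; print(b)
b=[max(x,0) for x in b]; save(c,'s1.png',b,4)
m=(np.hypot(W[...,0]-.592,W[...,1]-.0075)<.022)&(H<.09)&(H>.0795); p=W[m]; print(len(p),cv2.minEnclosingCircle((p[:,:2]*1000).astype(np.float32)),np.median(p[:,2]))
m=(H>.126)&(H<.14)&(np.hypot(W[...,0]-s['tool_pos'][0],W[...,1]-s['tool_pos'][1])<.03); p=W[m]; print('blade',cv2.fitLine((p[:,:2]*1000).astype(np.float32),2,0,.01,.01).ravel(),p.min(0),p.max(0))
```

```text
[ 0.58383094 -0.01869449  0.20210642] [ 2.31809791e-04  8.18649825e-01  5.74292519e-01 -7.16649129e-04] [-0.57  0.5   0.85  1.48 -0.38  1.33 -0.04]
[ 0.58399316 -0.01863748  0.20232423] [ 2.20846608e-04  8.18795818e-01  5.74084658e-01 -4.05370936e-04]
[np.int64(260), np.int64(114), np.int64(372), np.int64(247)]
705 ((593.1321411132812, 8.695683479309082), 14.208335876464844) 0.08248918854426322
blade [ 9.4634414e-01 -3.2316053e-01  5.8534247e+02 -1.7330740e+01] [ 0.57778287 -0.01986153  0.13329331] [ 0.59176807 -0.01451023  0.1399035 ]
```

View pics/s1.png

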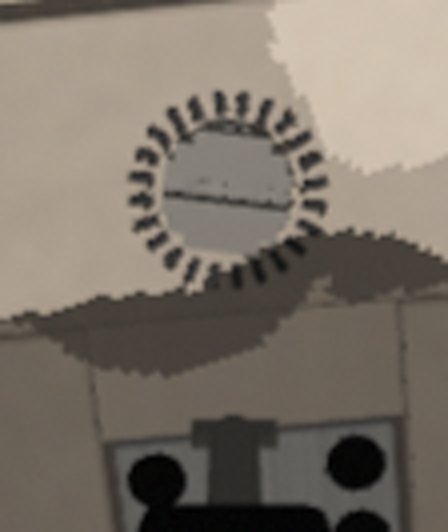

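The crop shows the head centred around (230,187), with the slot running about (165,192) to (290,208). The blade's T is at (235,432). I'll fit the head and slot in the depth image.

Run:
```python
from h import *
z=np.load('w3.npz'); W=z['W']; H=W[...,2]; g=z['p'].mean(-1)
c0=np.array([.592,.0085])
r=np.hypot(W[...,0]-c0[0],W[...,1]-c0[1])
top=(r<.02)&(abs(H-.0825)<.0012); p=W[top][:,:2]*1000; hull=cv2.convexHull(p.astype(np.float32))
print('head',len(p),cv2.fitEllipse(hull),cv2.minEnclosingCircle(hull))
low=(r<.0115)&(H<.0815); p=W[low]; print('slot',len(p),p.mean(0),np.percentile(p[:,2],[5,25,50,75,95]))
for lo,hi in[(.074,.079),(.079,.0815)]:
  q=p[(p[:,2]>lo)&(p[:,2]<hi)]; print(len(q)); 
  if len(q)>5: print(cv2.fitLine((q[:,:2]*1000).astype(np.float32),2,0,.01,.01).ravel())
dk=(r<.0115)&(g<95)&(g>0); q=W[dk]; print('dark',len(q),cv2.fitLine((q[:,:2]*1000).astype(np.float32),2,0,.01,.01).ravel())
v,u=np.nonzero(r<.013)
for col in (305,310,315,320,325,330): print(col,[(int(H[y,col]*1e4),int(g[y,col])) for y in range(150,180)])
```

```text
head 630 ((593.1447143554688, 8.808931350708008), (25.593894958496094, 27.202478408813477), 62.011695861816406) ((593.19384765625, 8.518707275390625), 14.021560668945312)
slot 165 [0.59195202 0.00837413 0.0782171 ] [0.0761852  0.07681851 0.07745227 0.07984131 0.08143249]
116
[ 8.8777786e-01 -4.6027213e-01  5.9217133e+02  8.2993698e+00]
49
[ 8.6580926e-01 -5.0037420e-01  5.9143292e+02  8.5511255e+00]
dark 54 [ 8.9294672e-01 -4.5016232e-01  5.9165839e+02  7.2632160e+00]
305 [(820, 128), (828, 127), (825, 127), (825, 127), (821, 127), (826, 128), (822, 127), (827, 128), (838, 128), (767, 127), (775, 127), (769, 109), (772, 62), (798, 81), (828, 122), (835, 127), (840, 126), (823, 125), (823, 127), (835, 125), (815, 125), (819, 127), (834, 136), (700, 147), (693, 144), (698, 130), (709, 94), (709, 93), (714, 127), (703, 156)]
310 [(820, 128), (830, 127), (839, 128), (819, 128), (819, 126), (829, 127), (814, 127), (819, 127), (828, 116), (828, 106), (776, 124), (765, 125), (772, 100), (790, 52), (815, 92), (818, 126), (825, 126), (818, 126), (827, 125), (827, 125), (819, 126), (818, 124),
[... 603 characters left out ...]
128), (767, 128), (767, 103), (781, 50), (820, 89), (830, 126), (815, 124), (826, 125), (825, 124), (824, 124), (826, 124), (815, 125), (829, 124), (830, 125), (823, 124), (825, 125), (827, 127), (705, 139), (692, 130)]
325 [(819, 128), (827, 126), (830, 127), (829, 126), (826, 126), (829, 128), (813, 128), (834, 126), (829, 125), (830, 125), (820, 126), (763, 126), (774, 127), (761, 127), (769, 102), (776, 61), (825, 101), (825, 125), (833, 124), (819, 126), (816, 126), (823, 125), (823, 124), (825, 124), (813, 133), (702, 122), (696, 64), (694, 63), (706, 59), (692, 48)]Traceback (most recent call last):
  File "<stdin>", line 13, in <module>
ValueError: cannot convert float NaN to integer
```

Run:
```python
from h import *
z=np.load('w3.npz'); W=z['W']; H=W[...,2]
a=np.deg2rad(-27.1); d=np.array([np.cos(a),np.sin(a)]); n=np.array([-d[1],d[0]])
c0=np.array([.5925,.0085]); P=W[...,:2]-c0; s=P@d*1e3; t=P@n*1e3
m=(abs(s)<11)&(abs(t)<15)&(abs(H-.0825)<.0014)
h,e=np.histogram(t[m],np.arange(-15,15.5,.5)); print(dict(zip(e.round(1).tolist(),h.tolist())))
m=(abs(t)<11)&(abs(t)>3.5)&(abs(s)<18)&(abs(H-.0825)<.0014)
for lo in range(-10,10,2):
  k=m&(t>lo)&(t<lo+2)
  if k.sum()>5: print(lo+1,s[k].min().round(1),s[k].max().round(1),((s[k].min()+s[k].max())/2).round(2))
```

```text
{-15.0: 0, -14.5: 0, -14.0: 0, -13.5: 0, -13.0: 0, -12.5: 0, -12.0: 1, -11.5: 7, -11.0: 11, -10.5: 9, -10.0: 11, -9.5: 12, -9.0: 9, -8.5: 18, -8.0: 17, -7.5: 16, -7.0: 14, -6.5: 18, -6.0: 14, -5.5: 21, -5.0: 13, -4.5: 21, -4.0: 15, -3.5: 18, -3.0: 11, -2.5: 22, -2.0: 16, -1.5: 7, -1.0: 0, -0.5: 0, 0.0: 0, 0.5: 0, 1.0: 0, 1.5: 0, 2.0: 2, 2.5: 17, 3.0: 16, 3.5: 17, 4.0: 18, 4.5: 16, 5.0: 16, 5.5: 19, 6.0: 17, 6.5: 19, 7.0: 17, 7.5: 12, 8.0: 19, 8.5: 19, 9.0: 17, 9.5: 12, 10.0: 14, 10.5: 13, 11.0: 11, 11.5: 10, 12.0: 12, 12.5: 0, 13.0: 0, 13.5: 0, 14.0: 0, 14.5: 0}
-9 -9.3 11.5 1.12
-7 -10.3 11.4 0.52
-5 -12.1 12.7 0.3
-3 -12.1 11.7 -0.23
3 -11.4 11.4 0.03
5 -11.6 13.0 0.66
7 -10.3 11.0 0.37
9 -10.5 11.5 0.51
```

The slot centre comes out at about (592.9, 8.7) at angle -27°, and the blade centre at about (584.4, -18.3) at -19.5°. I'll move over and lower the tip just above the head, then into the slot.

{"fn": "arm_command", "kwargs": {"series": [{"dx": 4.3,"dy": 13.5,"dz": 0,"ax": 0,"ay": 0,"az": -0.065},{"dx": 4.2,"dy": 13.5,"dz": 0,"ax": 0,"ay": 0,"az": -0.065},{"dx": 0,"dy": 0,"dz": -15,"ax": 0,"ay": 0,"az": 0},{"dx": 0,"dy": 0,"dz": -20,"ax": 0,"ay": 0,"az": 0},{"dx": 0,"dy": 0,"dz": -11,"ax": 0,"ay": 0,"az": 0},{"dx": 0,"dy": 0,"dz": 0,"ax": 0,"ay": 0,"az": 0},{"dx": 0,"dy": 0,"dz": 0,"ax": 0,"ay": 0,"az": 0},{"dx": 0,"dy": 0,"dz": 0,"ax": 0,"ay": 0,"az": 0}]}}

```text
time_s: 7.68
tool_pos: [0.5936, 0.0096, 0.1574]
tool_rot: [0.001, 0.854, 0.52, 0.001]
wrist_force: [-0.1, -0.4, -0.9]
width: 0.0231
```

Run:
```python
from h import *
s=arm.state(); print(s['tool_pos'],s['tool_rot'],s['wrist_force'],s['joint_positions'].round(2))
c,W=cam('wrist'); np.savez('w4.npz',W=W,p=c['pixels']); H=W[...,2]
m=(np.hypot(W[...,0]-.593,W[...,1]-.0087)<.02)&(H<.12); v,u=np.nonzero(m); b=[u.min()-10,v.min()-10,u.max()+10,v.max()+20]
save(c,'s2.png',b,5); print(b)
m=(np.hypot(W[...,0]-.593,W[...,1]-.0087)<.015)&(H>.0865)&(H<.094); p=W[m]; print('blade',cv2.fitLine((p[:,:2]*1000).astype(np.float32),2,0,.01,.01).ravel(),p.min(0),p.max(0))
```

```text
[0.59358525 0.00955816 0.15742223] [5.51062816e-04 8.54162629e-01 5.20005279e-01 6.40544357e-04] [-0.0867451  -0.40234261 -0.92507282] [-0.61  0.56  0.85  1.53 -0.43  1.25 -0.17]
[np.int64(280), np.int64(177), np.int64(354), np.int64(258)]
blade [ 8.8991857e-01 -4.5611945e-01  5.9458704e+02  1.1084105e+01] [0.58885908 0.00753328 0.0885226 ] [0.60080181 0.01390093 0.09389501]
```

View pics/s2.png

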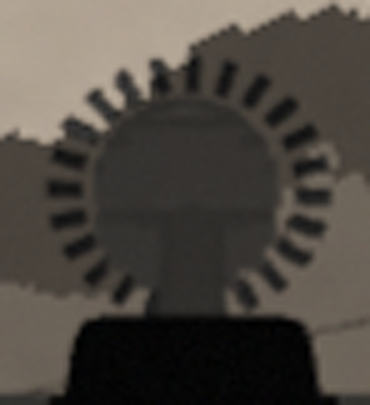

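{"fn": "arm_command", "kwargs": {"series": [{"dx": 0,"dy": 0,"dz": 0,"ax": 0,"ay": 0,"az": 0},{"dx": 0,"dy": 0,"dz": 0,"ax": 0,"ay": 0,"az": 0},{"dx": 0,"dy": 0,"dz": 0,"ax": 0,"ay": 0,"az": 0},{"dx": 0,"dy": 0,"dz": 0,"ax": 0,"ay": 0,"az": 0}]}}

```text
time_s: 8.07
tool_pos: [0.5932, 0.0106, 0.1567]
tool_rot: [0.0, 0.854, 0.52, 0.0]
wrist_force: [0.5, -0.1, -1.2]
width: 0.0228
```

Run:
```python
from h import *
d=np.array([.890,-.456]); n=np.array([.456,.890]); c0=np.array([.5929,.0087])
for i in range(3):
  c,W=cam('wrist'); H=W[...,2]; s=arm.state()
  P=W[...,:2]-c0; S=P@d*1e3; T=P@n*1e3
  b=(abs(S)<15)&(abs(T)<8)&(H>.0885)&(H<.096); 
  k=(abs(S)<12)&(abs(T)<13)&(abs(H-.0825)<.0014)
  sk=(abs(S)<12)&(abs(T)<13)&(H<.079)&(H>.074)
  print(s['tool_pos'].round(4),'blade face t',np.median(T[b]).round(2),'s',S[b].min().round(1),S[b].max().round(1),'z',H[b].min(),'floor t',np.percentile(T[sk],[5,95]) if sk.sum() else 0,sk.sum())
  h,e=np.histogram(T[k],np.arange(-13,13.5,.5)); print(h.tolist(), 'head s',S[k].min(),S[k].max())
```

```text
[0.5931 0.0105 0.1566] blade face t 3.56 s -6.7 7.2 z 0.0888858525552038 floor t [-2.15279854 12.68519472] 133
[0, 0, 0, 5, 4, 5, 4, 12, 12, 8, 12, 16, 9, 13, 14, 14, 12, 6, 12, 9, 9, 10, 8, 2, 0, 0, 0, 0, 0, 2, 21, 22, 22, 26, 21, 25, 26, 21, 22, 24, 17, 21, 27, 21, 21, 19, 14, 13, 17, 14, 14, 0] head s -11.813442188664181 11.726961780503782
[0.5931 0.0106 0.1566] blade face t 3.62 s -6.8 7.1 z 0.08850640908753955 floor t [-1.98059177 12.78927115] 138
[0, 0, 3, 5, 3, 7, 3, 8, 12, 11, 14, 9, 16, 11, 14, 14, 13, 9, 12, 6, 9, 6, 13, 0, 0, 0, 0, 0, 0, 0, 17, 24, 23, 26, 18, 28, 22, 23, 20, 25, 18, 25, 26, 22, 23, 14, 14, 12, 16, 19, 7, 0] head s -11.927092951682889 11.639111761989126
[0.593  0.0106 0.1564] blade face t 3.59 s -6.9 7.0 z 0.08864438694656251 floor t [-2.00010604 12.61889067] 135
[0, 0, 3, 4, 6, 5, 7, 7, 11, 11, 11, 18, 12, 13, 17, 5, 17, 9, 5, 10, 12, 8, 10, 1, 0, 0, 0, 0, 0, 0, 21, 14, 30, 20, 21, 24, 23, 25, 23, 24, 16, 24, 20, 27, 18, 18, 16, 10, 18, 19, 8, 0] head s -11.984586210307883 11.578809837582291
```

The blade sits about 2.2 mm too far along +n. I'll correct that, lower 4 mm and re-measure.

{"fn": "arm_command", "kwargs": {"series": [{"dx": -1.2,"dy": -1.9,"dz": -3,"ax": 0,"ay": 0,"az": 0},{"dx": 0,"dy": 0,"dz": -1,"ax": 0,"ay": 0,"az": 0},{"dx": 0,"dy": 0,"dz": 0,"ax": 0,"ay": 0,"az": 0},{"dx": 0,"dy": 0,"dz": 0,"ax": 0,"ay": 0,"az": 0},{"dx": 0,"dy": 0,"dz": 0,"ax": 0,"ay": 0,"az": 0},{"dx": 0,"dy": 0,"dz": 0,"ax": 0,"ay": 0,"az": 0}]}}

```text
time_s: 8.72
tool_pos: [0.5919, 0.0086, 0.1524]
tool_rot: [0.0, 0.854, 0.52, 0.0]
wrist_force: [-0.2, 0.4, -1.0]
width: 0.023
```

```bash
cat > m.py <<'E'
from h import *
d=np.array([.890,-.456]); n=np.array([.456,.890]); c0=np.array([.5929,.0087])
for i in range(2):
  c,W=cam('wrist'); H=W[...,2]; s=arm.state(); tip=s['tool_pos'][2]-.067
  P=W[...,:2]-c0; S=P@d*1e3; T=P@n*1e3
  b=(abs(S)<15)&(abs(T)<8)&(H>max(tip,.084))&(H<tip+.007)
  k=(abs(S)<12)&(abs(T)<13)&(abs(H-.0825)<.0014)
  print(s['tool_pos'].round(4),s['wrist_force'].round(1),'face t',np.median(T[b]).round(2),'s',S[b].min().round(1),S[b].max().round(1),b.sum(),cv2.fitLine(W[b][:,:2].astype(np.float32),2,0,.01,.01).ravel()[:2])
  h,e=np.histogram(T[k],np.arange(-6,6.5,.5)); print(dict(zip(e.tolist(),h.tolist())))
E
python3 m.py
```

```text
[0.5919 0.0086 0.1525] [-0.5 -0.1 -1.7] face t 1.28 s -7.0 6.8 85 [ 0.8775433  -0.47949746]
{-6.0: 19, -5.5: 8, -5.0: 8, -4.5: 9, -4.0: 7, -3.5: 9, -3.0: 11, -2.5: 12, -2.0: 10, -1.5: 3, -1.0: 0, -0.5: 0, 0.0: 1, 0.5: 2, 1.0: 0, 1.5: 0, 2.0: 17, 2.5: 23, 3.0: 29, 3.5: 24, 4.0: 23, 4.5: 24, 5.0: 24, 5.5: 22}
[0.5919 0.0086 0.1525] [-0.3 -0.5 -0.2] face t 1.3 s -7.0 6.8 82 [ 0.8909562  -0.45408922]
{-6.0: 14, -5.5: 13, -5.0: 8, -4.5: 10, -4.0: 12, -3.5: 8, -3.0: 11, -2.5: 4, -2.0: 12, -1.5: 2, -1.0: 0, -0.5: 0, 0.0: 0, 0.5: 6, 1.0: 0, 1.5: 0, 2.0: 15, 2.5: 26, 3.0: 25, 3.5: 31, 4.0: 19, 4.5: 21, 5.0: 20, 5.5: 28}
```

The blade is centred in the slot. Lower into it.

{"fn": "arm_command", "kwargs": {"series": [{"dx": 0,"dy": 0,"dz": -3,"ax": 0,"ay": 0,"az": 0},{"dx": 0,"dy": 0,"dz": -3,"ax": 0,"ay": 0,"az": 0},{"dx": 0,"dy": 0,"dz": -1,"ax": 0,"ay": 0,"az": 0},{"dx": 0,"dy": 0,"dz": 0,"ax": 0,"ay": 0,"az": 0},{"dx": 0,"dy": 0,"dz": 0,"ax": 0,"ay": 0,"az": 0}]}}

```text
time_s: 9.23
tool_pos: [0.5918, 0.0086, 0.1456]
tool_rot: [-0.0, 0.854, 0.52, 0.0]
wrist_force: [0.3, 0.3, 0.1]
width: 0.023
```

Tip is at about 78.6 mm with no force, so it is in the slot. Push down.

{"fn": "arm_command", "kwargs": {"series": [{"dx": 0,"dy": 0,"dz": -2,"ax": 0,"ay": 0,"az": 0},{"dx": 0,"dy": 0,"dz": -2,"ax": 0,"ay": 0,"az": 0},{"dx": 0,"dy": 0,"dz": -2,"ax": 0,"ay": 0,"az": 0},{"dx": 0,"dy": 0,"dz": 0,"ax": 0,"ay": 0,"az": 0},{"dx": 0,"dy": 0,"dz": 0,"ax": 0,"ay": 0,"az": 0}]}}

```text
time_s: 9.65
tool_pos: [0.592, 0.0085, 0.1411]
tool_rot: [-0.0, 0.854, 0.52, 0.001]
wrist_force: [-3.0, -0.4, 9.8]
width: 0.0228
```

{"fn": "arm_command", "kwargs": {"series": [{"dx": 0,"dy": 0,"dz": -1,"ax": 0,"ay": 0,"az": 0},{"dx": 0,"dy": 0,"dz": 0,"ax": 0,"ay": 0,"az": 0},{"dx": 0,"dy": 0,"dz": 0,"ax": 0,"ay": 0,"az": 0},{"dx": 0,"dy": 0,"dz": 0,"ax": 0,"ay": 0,"az": 0}]}}

```text
time_s: 9.98
tool_pos: [0.5921, 0.0085, 0.141]
tool_rot: [-0.0, 0.854, 0.52, 0.001]
wrist_force: [-4.3, 0.1, 13.7]
width: 0.0226
```

The plunger is at its bottom stop. Turn clockwise.

{"fn": "arm_command", "kwargs": {"series": [{"dx": 0,"dy": 0,"dz": 0,"ax": 0,"ay": 0,"az": -0.08},{"dx": 0,"dy": 0,"dz": 0,"ax": 0,"ay": 0,"az": -0.08},{"dx": 0,"dy": 0,"dz": 0,"ax": 0,"ay": 0,"az": -0.08},{"dx": 0,"dy": 0,"dz": 0,"ax": 0,"ay": 0,"az": -0.08},{"dx": 0,"dy": 0,"dz": 0,"ax": 0,"ay": 0,"az": -0.08},{"dx": 0,"dy": 0,"dz": 0,"ax": 0,"ay": 0,"az": 0}]}}

```text
time_s: 10.48
tool_pos: [0.5926, 0.0081, 0.141]
tool_rot: [0.0, 0.941, 0.339, 0.001]
wrist_force: [-2.7, 0.3, 13.6]
width: 0.0231
```

Run:
```python
from h import *
s=arm.state(); print(s['tool_pos'],s['wrist_force'],s['wrist_torque'],s['joint_positions'].round(2))
```

```text
[0.59264524 0.00807214 0.14101783] [-2.73099569  0.31261741 13.57749455] [0.17098897 0.974105   0.05305223] [-0.65  0.6   0.94  1.55 -0.51  1.24 -0.51]
```

{"fn": "arm_command", "kwargs": {"series": [{"dx": 0,"dy": 0,"dz": 0,"ax": 0,"ay": 0,"az": -0.09},{"dx": 0,"dy": 0,"dz": 0,"ax": 0,"ay": 0,"az": -0.09},{"dx": 0,"dy": 0,"dz": 0,"ax": 0,"ay": 0,"az": -0.09},{"dx": 0,"dy": 0,"dz": 0,"ax": 0,"ay": 0,"az": -0.09},{"dx": 0,"dy": 0,"dz": 0,"ax": 0,"ay": 0,"az": -0.09},{"dx": 0,"dy": 0,"dz": 0,"ax": 0,"ay": 0,"az": -0.09},{"dx": 0,"dy": 0,"dz": 0,"ax": 0,"ay": 0,"az": 0}]}}

```text
time_s: 11.07
tool_pos: [0.5924, 0.008, 0.141]
tool_rot: [0.0, 0.997, 0.076, 0.001]
wrist_force: [-3.6, 1.4, 13.6]
width: 0.0228
```

Run:
```python
from h import *
s=arm.state(); print(s['tool_pos'],s['wrist_force'],s['wrist_torque'],s['joint_positions'].round(2))
```

```text
[0.5924104  0.00797908 0.14096508] [-3.6354547   1.39246922 13.58965038] [0.1819669  1.00818026 0.03270898] [-0.72  0.66  1.07  1.56 -0.6   1.28 -0.98]
```

Joint 3 is creeping towards its limit (1.07 of 1.3), so I continue in small steps.

{"fn": "arm_command", "kwargs": {"series": [{"dx": 0,"dy": 0,"dz": 0,"ax": 0,"ay": 0,"az": -0.09},{"dx": 0,"dy": 0,"dz": 0,"ax": 0,"ay": 0,"az": -0.09},{"dx": 0,"dy": 0,"dz": 0,"ax": 0,"ay": 0,"az": -0.09},{"dx": 0,"dy": 0,"dz": 0,"ax": 0,"ay": 0,"az": -0.09},{"dx": 0,"dy": 0,"dz": 0,"ax": 0,"ay": 0,"az": 0}]}}

```text
time_s: 11.48
tool_pos: [0.5923, 0.008, 0.141]
tool_rot: [0.0, 0.995, -0.104, 0.001]
wrist_force: [-3.0, 0.8, 13.8]
width: 0.0228
```

Run:
```python
from h import *
s=arm.state(); print(s['tool_pos'],s['tool_rot'],s['wrist_force'],s['wrist_torque'],s['joint_positions'].round(3))
```

```text
[0.59225602 0.00797931 0.14096471] [ 1.04577200e-04  9.94591622e-01 -1.03859930e-01  7.80369459e-04] [-3.03969029  0.84996363 13.80217325] [0.25184308 1.12095292 0.11755591] [-0.75   0.704  1.152  1.557 -0.658  1.314 -1.294]
```

{"fn": "arm_command", "kwargs": {"series": [{"dx": 0,"dy": 0,"dz": 0,"ax": 0,"ay": 0,"az": -0.08},{"dx": 0,"dy": 0,"dz": 0,"ax": 0,"ay": 0,"az": -0.08},{"dx": 0,"dy": 0,"dz": 0,"ax": 0,"ay": 0,"az": -0.08},{"dx": 0,"dy": 0,"dz": 0,"ax": 0,"ay": 0,"az": -0.08},{"dx": 0,"dy": 0,"dz": 0,"ax": 0,"ay": 0,"az": 0},{"dx": 0,"dy": 0,"dz": 0,"ax": 0,"ay": 0,"az": 0}]}}

```text
time_s: 11.98
tool_pos: [0.5921, 0.008, 0.141]
tool_rot: [-0.0, 0.966, -0.26, 0.001]
wrist_force: [-4.3, 0.8, 13.1]
width: 0.023
```

Run:
```python
from h import *
s=arm.state(); print(s['tool_pos'],s['tool_rot'],s['wrist_force'],s['wrist_torque'],s['joint_positions'].round(3))
```

```text
[0.5920684  0.00801863 0.14097756] [-1.06999415e-04  9.65716862e-01 -2.59596915e-01  6.10707471e-04] [-4.25947368  0.82820356 13.07447003] [0.22124712 1.1394619  0.04718115] [-0.772  0.739  1.212  1.558 -0.704  1.341 -1.576]
```

{"fn": "arm_command", "kwargs": {"series": [{"dx": 0,"dy": 0,"dz": 0,"ax": 0,"ay": 0,"az": -0.07},{"dx": 0,"dy": 0,"dz": 0,"ax": 0,"ay": 0,"az": -0.07},{"dx": 0,"dy": 0,"dz": 0,"ax": 0,"ay": 0,"az": -0.05},{"dx": 0,"dy": 0,"dz": 0,"ax": 0,"ay": 0,"az": 0},{"dx": 0,"dy": 0,"dz": 0,"ax": 0,"ay": 0,"az": 0}]}}

```text
time_s: 12.4
tool_pos: [0.592, 0.0081, 0.141]
tool_rot: [-0.0, 0.937, -0.35, 0.0]
wrist_force: [-3.7, 1.3, 13.6]
width: 0.0229
```

Run:
```python
from h import *
s=arm.state(); print(s['tool_pos'],s['tool_rot'],s['wrist_force'],s['wrist_torque'],s['joint_positions'].round(3))
```

```text
[0.59196893 0.00806255 0.14096197] [-2.46616246e-04  9.36752701e-01 -3.49991579e-01  4.58224762e-04] [-3.69884684  1.29446885 13.61422612] [0.26230339 1.20848481 0.06266987] [-0.779  0.752  1.234  1.558 -0.722  1.352 -1.753]
```

{"fn": "arm_command", "kwargs": {"series": [{"dx": 0,"dy": 0,"dz": 0,"ax": 0,"ay": 0,"az": -0.05},{"dx": 0,"dy": 0,"dz": 0,"ax": 0,"ay": 0,"az": -0.04},{"dx": 0,"dy": 0,"dz": 0,"ax": 0,"ay": 0,"az": 0},{"dx": 0,"dy": 0,"dz": 0,"ax": 0,"ay": 0,"az": 0}]}}

```text
time_s: 12.73
tool_pos: [0.5919, 0.0081, 0.141]
tool_rot: [-0.0, 0.92, -0.392, 0.0]
wrist_force: [-4.6, -0.2, 13.3]
width: 0.0232
```

Run:
```python
from h import *
s=arm.state(); print(s['tool_pos'],s['tool_rot'],s['wrist_force'],s['wrist_torque'],s['joint_positions'].round(3))
```

```text
[0.59194381 0.00810324 0.14099821] [-3.24954015e-04  9.20066259e-01 -3.91762416e-01  4.27448221e-04] [-4.62780592 -0.2288167  13.28891893] [0.27808094 1.22603834 0.0801699 ] [-0.782  0.757  1.242  1.558 -0.728  1.356 -1.839]
```

The blade has turned 2.1 rad from the warmer's x, which is past the 1.95 stop once the play is taken off. Relax slightly, raise and look at the screw.

{"fn": "arm_command", "kwargs": {"series": [{"dx": 0,"dy": 0,"dz": 0,"ax": 0,"ay": 0,"az": 0.06},{"dx": 0,"dy": 0,"dz": 3,"ax": 0,"ay": 0,"az": 0},{"dx": 0,"dy": 0,"dz": 4,"ax": 0,"ay": 0,"az": 0},{"dx": 0,"dy": 0,"dz": 6,"ax": 0,"ay": 0,"az": 0},{"dx": 0,"dy": 0,"dz": 15,"ax": 0,"ay": 0,"az": 0},{"dx": 0,"dy": 0,"dz": 20,"ax": 0,"ay": 0,"az": 0},{"dx": 20,"dy": 0,"dz": 15,"ax": 0,"ay": 0,"az": 0},{"dx": 0,"dy": 0,"dz": 0,"ax": 0,"ay": 0,"az": 0}]}}

```text
time_s: 13.4
tool_pos: [0.6161, 0.0082, 0.2055]
tool_rot: [-0.001, 0.932, -0.363, 0.005]
wrist_force: [0.6, 0.3, -1.1]
width: 0.0229
```

Run:
```python
from h import *
s=arm.state(); print(s['tool_pos'],s['tool_rot'],s['width'],s['joint_positions'].round(3))
c,W=cam('wrist'); H=W[...,2]; np.savez('w5.npz',W=W,p=c['pixels'])
r=np.hypot(W[...,0]-.593,W[...,1]-.0088)
m=(r<.02)&(H<.09); v,u=np.nonzero(m); print(len(v)); b=[max(int(x),0) for x in (u.min()-20,v.min()-20,u.max()+20,v.max()+50)]; save(c,'s3.png',b,4); print(b)
m=(r<.012)&(H<.09); print('head z',np.nanpercentile(H[m],[10,50,75,90]))
q=W[(r<.011)&(H<.0795)&(H>.07)]; print('slot',len(q),cv2.fitLine((q[:,:2]*1000).astype(np.float32),2,0,.01,.01).ravel())
m=(H>.1)&(H<s['tool_pos'][2]-.03)&(np.hypot(W[...,0]-s['tool_pos'][0],W[...,1]-s['tool_pos'][1])<.03); print('tip z',np.nanmin(H[m]) if m.sum() else 0)
```

```text
[0.61609329 0.00819326 0.20547723] [-8.15067953e-04  9.31690715e-01 -3.63222080e-01  4.63345845e-03] 0.022926464243210633 [-0.732  0.716  1.225  1.398 -0.671  1.472 -1.85 ]
1431
[295, 171, 380, 283]
head z [0.07726313 0.08225081 0.08283639 0.08327425]
slot 76 [  0.60035646   0.79973257 591.1364       9.47977   ]
tip z 0.1355545586828049
```

View pics/s3.png

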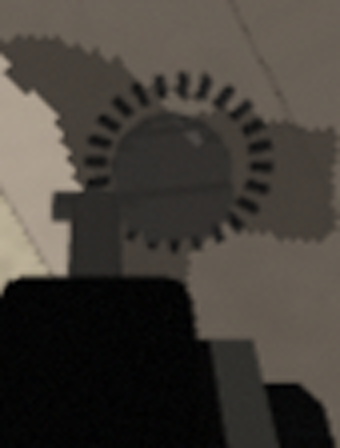

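The crop shows the slot at about (130-230, 188) and the head up. Depth puts the head at 82.3 mm and the slot at -127°, i.e. 1.965 rad, so it is locked. Carry the driver back over the stand.

{"fn": "arm_command", "kwargs": {"series": [{"dx": -8,"dy": -35,"dz": 0,"ax": 0,"ay": 0,"az": 0.09},{"dx": -8,"dy": -35,"dz": 0,"ax": 0,"ay": 0,"az": 0.09},{"dx": -8,"dy": -35,"dz": 0,"ax": 0,"ay": 0,"az": 0.09},{"dx": -8,"dy": -35,"dz": 0,"ax": 0,"ay": 0,"az": 0.09},{"dx": -8,"dy": -35,"dz": 0,"ax": 0,"ay": 0,"az": 0.09},{"dx": -8,"dy": -35,"dz": 0,"ax": 0,"ay": 0,"az": 0.09},{"dx": -8,"dy": -35,"dz": 0,"ax": 0,"ay": 0,"az": 0.09},{"dx": -8,"dy": -35,"dz": 0,"ax": 0,"ay": 0,"az": 0.09}]}}

```text
time_s: 14.12
tool_pos: [0.5465, -0.2723, 0.2007]
tool_rot: [-0.001, 1.0, -0.01, -0.001]
wrist_force: [0.7, -0.2, -0.9]
width: 0.0231
```

{"fn": "arm_command", "kwargs": {"series": [{"dx": 0,"dy": -4,"dz": 0,"ax": 0,"ay": 0,"az": 0},{"dx": 0,"dy": 0,"dz": 0,"ax": 0,"ay": 0,"az": 0},{"dx": 0,"dy": 0,"dz": 0,"ax": 0,"ay": 0,"az": 0},{"dx": 0,"dy": 0,"dz": 0,"ax": 0,"ay": 0,"az": 0},{"dx": 0,"dy": 0,"dz": 0,"ax": 0,"ay": 0,"az": 0}]}}

```text
time_s: 14.53
tool_pos: [0.5489, -0.2727, 0.2008]
tool_rot: [-0.001, 1.0, -0.011, -0.0]
wrist_force: [0.3, 0.2, -0.7]
width: 0.0229
```

```bash
cat > st.py <<'E'
from h import *
import sys
s=arm.state(); t=s['tool_pos']; print(t,s['tool_rot'],s['joint_positions'].round(2))
c,W=cam('wrist'); H=W[...,2]
r=np.hypot(W[...,0]-t[0],W[...,1]-t[1])
for lo in (0,.008,.02,.03):
  m=(r<.02)&(H>t[2]-.068+lo)&(H<t[2]-.068+lo+.008)
  if m.sum(): p=W[m]; print(lo,m.sum(),p.min(0).round(4),p.max(0).round(4))
m=(abs(H-.07)<.003)&(np.hypot(W[...,0]-.549,W[...,1]+.276)<.06); p=W[m]
hull=cv2.convexHull((p[:,:2]*1000).astype(np.float32)); print('stand',cv2.minAreaRect(hull))
save(c,sys.argv[1])
E
python3 st.py w6.png
```

```text
[ 0.54887041 -0.27274506  0.20077891] [-7.51043415e-04  9.99941167e-01 -1.08166520e-02 -3.13667487e-04] [-0.18  0.63  1.02  1.4  -0.53  1.41 -0.75]
0 91 [ 0.5483 -0.2794  0.1329] [ 0.554  -0.2655  0.1408]
0.008 54 [ 0.5497 -0.2793  0.1411] [ 0.554  -0.2664  0.1485]
0.02 67 [ 0.5499 -0.2764  0.1528] [ 0.5539 -0.2686  0.1606]
0.03 65 [ 0.5508 -0.2763  0.1629] [ 0.5543 -0.2687  0.1708]
stand ((548.5183715820312, -276.9355163574219), (75.16256713867188, 75.71648406982422), 89.80628204345703)
```

View pics/w6.png

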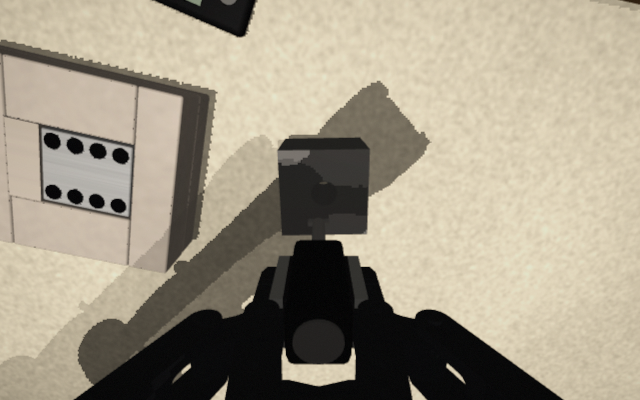

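The shaft is at about (550, -272.5) and the hole at (548.7, -276.5). I'll correct that and lower.

{"fn": "arm_command", "kwargs": {"series": [{"dx": -1.2,"dy": -4,"dz": 0,"ax": 0,"ay": 0,"az": 0},{"dx": 0,"dy": 0,"dz": 0,"ax": 0,"ay": 0,"az": 0},{"dx": 0,"dy": 0,"dz": -15,"ax": 0,"ay": 0,"az": 0},{"dx": 0,"dy": 0,"dz": -20,"ax": 0,"ay": 0,"az": 0},{"dx": 0,"dy": 0,"dz": -15,"ax": 0,"ay": 0,"az": 0},{"dx": 0,"dy": 0,"dz": 0,"ax": 0,"ay": 0,"az": 0},{"dx": 0,"dy": 0,"dz": 0,"ax": 0,"ay": 0,"az": 0},{"dx": 0,"dy": 0,"dz": 0,"ax": 0,"ay": 0,"az": 0}]}}

```text
time_s: 15.25
tool_pos: [0.547, -0.2799, 0.1525]
tool_rot: [0.001, 1.0, -0.013, 0.001]
wrist_force: [-0.5, -0.7, -1.3]
width: 0.0234
```

```bash
python3 st.py w7.png
```

```text
[ 0.54704017 -0.27993601  0.15246679] [ 6.26142705e-04  9.99919907e-01 -1.26273273e-02  5.80851644e-04] [-0.17  0.66  1.    1.47 -0.57  1.31 -0.72]
0 86 [ 0.5462 -0.2868  0.0845] [ 0.5518 -0.2729  0.0924]
0.008 60 [ 0.5472 -0.2847  0.0925] [ 0.5522 -0.2731  0.1003]
0.02 72 [ 0.548  -0.2838  0.1046] [ 0.5523 -0.2759  0.1125]
0.03 76 [ 0.5487 -0.2836  0.1145] [ 0.5522 -0.2761  0.1225]
stand ((548.6864624023438, -276.8760986328125), (75.1989974975586, 75.53351593017578), 89.87076568603516)
```

{"fn": "arm_command", "kwargs": {"series": [{"dx": 0.3,"dy": 3,"dz": -5,"ax": 0,"ay": 0,"az": 0},{"dx": 0,"dy": 0,"dz": 0,"ax": 0,"ay": 0,"az": 0},{"dx": 0,"dy": 0,"dz": 0,"ax": 0,"ay": 0,"az": 0},{"dx": 0,"dy": 0,"dz": 0,"ax": 0,"ay": 0,"az": 0},{"dx": 0,"dy": 0,"dz": 0,"ax": 0,"ay": 0,"az": 0},{"dx": 0,"dy": 0,"dz": 0,"ax": 0,"ay": 0,"az": 0}]}}

```text
time_s: 15.8
tool_pos: [0.5469, -0.2765, 0.1466]
tool_rot: [0.0, 1.0, -0.013, 0.0]
wrist_force: [0.0, 0.1, -1.3]
width: 0.023
```

```bash
python3 st.py w8.png
```

```text
[ 0.54693744 -0.27652726  0.14658517] [ 1.07488790e-04  9.99919510e-01 -1.26866653e-02  9.93706427e-05] [-0.17  0.67  1.    1.48 -0.57  1.3  -0.72]
0 89 [ 0.546  -0.2834  0.0789] [ 0.5518 -0.2695  0.0866]
0.008 55 [ 0.5471 -0.2832  0.0867] [ 0.5521 -0.2696  0.0944]
0.02 66 [ 0.5482 -0.2803  0.0988] [ 0.552  -0.2724  0.1065]
0.03 73 [ 0.5485 -0.2802  0.1087] [ 0.5521 -0.2726  0.1164]
stand ((548.623291015625, -276.865234375), (75.40528869628906, 75.63875579833984), 89.84790802001953)
```

Centred within 0.6 mm. Lower.

{"fn": "arm_command", "kwargs": {"series": [{"dx": 0.5,"dy": -0.3,"dz": -8,"ax": 0,"ay": 0,"az": 0},{"dx": 0,"dy": 0,"dz": -12,"ax": 0,"ay": 0,"az": 0},{"dx": 0,"dy": 0,"dz": -12,"ax": 0,"ay": 0,"az": 0},{"dx": 0,"dy": 0,"dz": -12,"ax": 0,"ay": 0,"az": 0},{"dx": 0,"dy": 0,"dz": -10,"ax": 0,"ay": 0,"az": 0},{"dx": 0,"dy": 0,"dz": -7,"ax": 0,"ay": 0,"az": 0},{"dx": 0,"dy": 0,"dz": 0,"ax": 0,"ay": 0,"az": 0},{"dx": 0,"dy": 0,"dz": 0,"ax": 0,"ay": 0,"az": 0}]}}

```text
time_s: 16.52
tool_pos: [0.5472, -0.2768, 0.0848]
tool_rot: [0.0, 1.0, -0.013, -0.0]
wrist_force: [0.2, 0.6, -0.4]
width: 0.023
```

{"fn": "arm_command", "kwargs": {"series": [{"dx": 0,"dy": 0,"dz": -1.5,"ax": 0,"ay": 0,"az": 0},{"dx": 0,"dy": 0,"dz": -1,"ax": 0,"ay": 0,"az": 0},{"dx": 0,"dy": 0,"dz": 0,"ax": 0,"ay": 0,"az": 0},{"dx": 0,"dy": 0,"dz": 0,"ax": 0,"ay": 0,"az": 0}]}}

```text
time_s: 16.85
tool_pos: [0.5476, -0.277, 0.0836]
tool_rot: [0.0, 1.0, -0.013, 0.0]
wrist_force: [-1.2, 1.1, 4.4]
width: 0.0231
```

The handle is resting on the stand. Release and retreat upward.

{"fn": "arm_command", "kwargs": {"series": [{"dx": 0,"dy": 0,"dz": 0,"ax": 0,"ay": 0,"az": 0},{"dx": 0,"dy": 0,"dz": 0,"ax": 0,"ay": 0,"az": 0},{"dx": 0,"dy": 0,"dz": 0,"ax": 0,"ay": 0,"az": 0},{"dx": 0,"dy": 0,"dz": 0,"ax": 0,"ay": 0,"az": 0},{"dx": 0,"dy": 0,"dz": 0,"ax": 0,"ay": 0,"az": 0},{"dx": 0,"dy": 0,"dz": 0,"ax": 0,"ay": 0,"az": 0}], "hand": 1}}

```text
time_s: 17.35
tool_pos: [0.5474, -0.2767, 0.0827]
tool_rot: [0.0, 1.0, -0.013, -0.0]
wrist_force: [0.1, 0.0, 0.6]
width: 0.0851
```

{"fn": "arm_command", "kwargs": {"series": [{"dx": 0,"dy": 0,"dz": 10,"ax": 0,"ay": 0,"az": 0},{"dx": 0,"dy": 0,"dz": 20,"ax": 0,"ay": 0,"az": 0},{"dx": 0,"dy": 0,"dz": 30,"ax": 0,"ay": 0,"az": 0},{"dx": 0,"dy": 0,"dz": 35,"ax": 0,"ay": 0,"az": 0},{"dx": 0,"dy": 0,"dz": 35,"ax": 0,"ay": 0,"az": 0},{"dx": -20,"dy": 0,"dz": 20,"ax": 0,"ay": 0,"az": 0},{"dx": -30,"dy": 0,"dz": 0,"ax": 0,"ay": 0,"az": 0},{"dx": 0,"dy": 0,"dz": 0,"ax": 0,"ay": 0,"az": 0}]}}

```text
time_s: 18.02
tool_pos: [0.4909, -0.2797, 0.2351]
tool_rot: [-0.0, 1.0, -0.017, -0.001]
wrist_force: [-2.0, -1.7, -0.2]
width: 0.0855
```

{"fn": "arm_command", "kwargs": {"series": [{"dx": -40,"dy": 0,"dz": 0,"ax": 0,"ay": 0,"az": 0},{"dx": -30,"dy": 0,"dz": 0,"ax": 0,"ay": 0,"az": 0},{"dx": 0,"dy": 0,"dz": 0,"ax": 0,"ay": 0,"az": 0},{"dx": 0,"dy": 0,"dz": 0,"ax": 0,"ay": 0,"az": 0},{"dx": 0,"dy": 0,"dz": 0,"ax": 0,"ay": 0,"az": 0}]}}

```text
time_s: 18.43
tool_pos: [0.4282, -0.2764, 0.2335]
tool_rot: [-0.0, 1.0, -0.013, 0.001]
wrist_force: [0.8, 0.2, 0.5]
width: 0.0854
```

Run:
```python
from h import *
s=arm.state(); print(s['time_s'],s['tool_pos'],s['wrist_force'],s['width'])
c,W=cam('top'); save(c,'end.png'); H=W[...,2]
def f(x,y,r,lo,hi,n):
    m=(np.hypot(W[...,0]-x,W[...,1]-y)<r)&(H>lo)&(H<hi); p=W[m]; print(n,len(p),np.median(p[:,2]) if len(p) else 0,cv2.minAreaRect((p[:,:2]*1000).astype(np.float32)) if len(p) else '')
f(.549,-.276,.04,.11,.15,'driver'); f(.5695,-.08,.03,.06,.09,'block'); f(.593,.0087,.010,.07,.09,'screw')
f(.721,-.171,.08,.01,.03,'meter');f(.540,.298,.09,.03,.08,'tub');f(.741,.2335,.09,.03,.1,'rack')
```

```text
18.4333 [ 0.42818888 -0.27642502  0.23349491] [0.83729682 0.16952341 0.46782178] 0.08538405789086866
driver 157 0.1304446340991483 ((547.8003540039062, -275.5011291503906), (23.89968490600586, 23.434833526611328), 2.0448319911956787)
block 547 0.07031954689418095 ((569.1396484375, -79.59943389892578), (57.78907012939453, 58.90530776977539), 1.5584124326705933)
screw 59 0.0819536345529098 ((593.0599365234375, 9.500957489013672), (18.428552627563477, 17.897079467773438), 49.93751525878906)
meter 867 0.016284121925533836 ((721.0486450195312, -170.95457458496094), (99.59565734863281, 56.78145217895508), 66.03279113769531)
tub 1191 0.05000440761580837 ((540.2138671875, 297.755615234375), (99.90733337402344, 131.1695098876953), 3.2174081802368164)
rack 1505 0.058477202853890464 ((740.994873046875, 233.28228759765625), (141.3712615966797, 61.57207107543945), 80.27855682373047)
```

View pics/end.png

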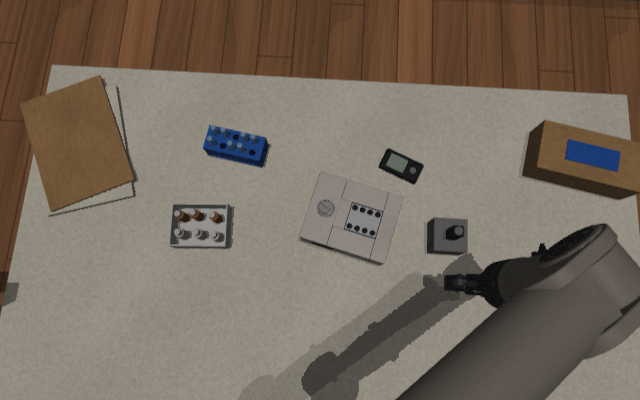

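The final top view shows the driver upright in its stand at (455,232) and the bystanders unmoved. The arm is clear at (460,283).

```bash
python3 -c "
from plant import arm
print(arm.close_job())"
```

```text
the job is handed in; nothing more can be done
None
```

I pressed the tube block flush, locked the screw with the flat driver, stood the driver back in its stand and handed the job in at about 18.5 s of the 61 s allowed. The hand-in gives no verdict, so the results below are from my own measurements.

- **Tube block:** its top measured about 70.3 mm above the bench at the end; flush is 70 mm.
- **Lock screw:** I pushed it to its bottom stop and turned it with the blade in the slot. Afterwards the slot measured about 1.965 rad, which is the end stop. Close up, the head was at about 82.3 mm, so it had sprung back up; the last top view read about 82.0 mm.
- **Driver:** upright in the stand, its top at about 130 mm and its centre within about 1.5 mm of the hole's axis. That matches how it stood at the start.
- **Bystanders:** the reagent tub, tube rack and meter each measured within 0.5 mm of their starting positions.
- **Arm:** open and clear of everything, with no contact force.

**Mismatches:**
- The first press on the block landed about 7 mm off its centre because one move was clipped; the block still went flush.
- The arm settled up to about 3 mm off its target in places, so I corrected the approach to the slot and to the stand from the wrist camera.
- Joint 3 reached 1.24 of its 1.30 limit while turning the screw.

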